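# Mix a stoppered reagent bottle and rock its tight stopper free

### The job

Mix the amber bottle with the red stopper: take it out of the rack, turn it over until its neck points steeply down with the stopper still in, and stand it back upright and fully home in its well without banging it down. Then open it: the stopper is so tight that a straight pull brings the whole bottle along, so pinch its flat grip and rock it side to side several times, easing it up a little each time, until it comes free while the bottle stays down in the rack. Finish still holding the stopper upright just clear above the open mouth (plug end about 10 to 20 mm above it, do not put it down or let go), and leave everything else on the bench where it is.

Things in the scene. Friction and masses are not known exactly. Their poses are not given: they have to be found in the camera images.
- rack: white plastic bottle rack, fixed to the bench: 100 mm (its x) by 340 mm (its y) by 55 mm tall, with three round wells 60 mm across and 45 mm deep in a row along its y. Origin at the middle of its underside, on the bench
- well0 (a point): middle of the floor of the rack's well at its -y end, 10 mm above the bench (the wells' middles are 110 mm apart)
- well1 (a point): middle of the floor of the rack's middle well
- well2 (a point): middle of the floor of the rack's well at its +y end
- bottle_mid (a point): amber glass bottle with a blank white label and the red stopper, about 0.6 kg, in one of the three wells (it varies). Round body 56 mm across up to 106 mm, a shoulder, a neck 34 mm across (36 at the lip), mouth at 158 mm. This point is on its axis 75 mm above its underside, near its centre of mass, mid-way up the body that shows above the rack; z points to the mouth
- bottle_mouth (a point): centre of the bottle's mouth, level with the lip, 158 mm above its underside. Bore 27 mm; a springy sleeve 14 mm down in it grips the plug: a straight pull needs about 10 N to slide it, more than the bottle weighs; rocked about a point 14 mm below the mouth by some 6 degrees each way, it follows a light pull, about 1 mm a rock, and is loose once it has risen about 10 mm
- stopper_grip (a point): the red stopper's flat upright grip: 10 mm thick (its x), 28 mm wide (its y), 34 mm tall, on a round flange 31 mm across and 5 mm thick that rests on the lip. This point is in the grip's middle plane, 22 mm above the flange's top and 12 mm below the grip's top, 27 mm above the mouth when seated. Below the flange a plug 24 mm across and 24 mm long, bevelled end. 40 g
- stopper_tip (a point): middle of the plug's lower end: 51 mm below stopper_grip, 24 mm below the mouth when seated
- capped_a: bystander in the rack: amber bottle with a blue screw cap, 56 mm across, 155 mm tall; origin at the middle of its underside
- capped_b: bystander in the rack: second amber bottle with a blue screw cap, same size
- beaker: bystander: open glass beaker, 68 mm across, 85 mm tall; origin at its underside
- wash_bottle: bystander: white wash bottle with a green cap and a bent spout, 66 mm across, 189 mm tall, spout reaching 58 mm out; origin at its underside
- salt_jar: bystander: amber jar with a white lid, 64 mm across, 80 mm tall; origin at its underside
- cork_ring: bystander: cork ring, 90 mm across, 28 mm tall; origin at its underside
- spatula: bystander: narrow steel laboratory spatula, 208 mm long, 11 mm wide, 5 mm thick, lying on the bench; origin mid-way along its handle

How it is judged:
On the way, in this order (a step that is already met when the one before it is completed fails the run):
1. the bottle is out of the rack and turned over, neck at least 30 degrees below level (120 degrees from upright), stopper still fully in (angle between bottle_mid's own z axis and vertical above 2.1 rad and height (world z) of bottle_mid above 0.14 m and z of stopper_grip in the frame of bottle_mid below 0.114 m), for 0.2 s.
2. the bottle stands upright and fully home in a well of the rack (within 8 mm of its middle, 4 degrees), stopper still fully in ((horizontal distance between bottle_mid and well0 below 0.008 m or horizontal distance between bottle_mid and well1 below 0.008 m or horizontal distance between bottle_mid and well2 below 0.008 m) and height (world z) of bottle_mid below 0.091 m and angle between bottle_mid's own z axis and vertical below 0.07 rad and z of stopper_grip in the frame of bottle_mid below 0.114 m), for 0.3 s.
3. with the bottle down in the rack and the plug still in the neck, the stopper is rocked to one side: its grip at least 2.5 mm off the bottle's axis (height (world z) of bottle_mid below 0.097 m and angle between bottle_mid's own z axis and vertical below 0.12 rad and z of stopper_grip in the frame of bottle_mid between 0.1 and 0.126 m and (x of stopper_grip in the frame of bottle_mid above 0.0025 m or (y of stopper_grip in the frame of bottle_mid above 0.0025 m and x of stopper_grip in the frame of bottle_mid above -0.0015 m))), for 0.02 s.
4. then to the other side, at least 2.5 mm off the axis, bottle still down and plug still in the neck (height (world z) of bottle_mid below 0.097 m and angle between bottle_mid's own z axis and vertical below 0.12 rad and z of stopper_grip in the frame of bottle_mid between 0.1 and 0.126 m and (x of stopper_grip in the frame of bottle_mid below -0.0025 m or (y of stopper_grip in the frame of bottle_mid below -0.0025 m and x of stopper_grip in the frame of bottle_mid below 0.0015 m))), for 0.02 s.
At the end, for the whole second after the job is handed in: The bottle stands upright and fully home in a well (8 mm, 4 degrees), at rest, untouched by the fingers; the fingers hold the stopper still and upright (15 degrees), plug end 4 to 35 mm above the mouth, within 15 mm of its axis, not touching the bottle ((horizontal distance between bottle_mid and well0 below 0.008 m or horizontal distance between bottle_mid and well1 below 0.008 m or horizontal distance between bottle_mid and well2 below 0.008 m) and height (world z) of bottle_mid below 0.091 m and angle between bottle_mid's own z axis and vertical below 0.07 rad and z of stopper_tip in the frame of bottle_mouth between 0.004 and 0.035 m and horizontal distance between stopper_tip and bottle_mouth below 0.015 m and angle between stopper_grip's own z axis and vertical below 0.26 rad and contact force between each of stopper, the fingers and bottle below 0.05 N and contact force between the fingers and stopper above 1 N and linear speed of each of stopper, bottle below 0.03 m/s); the arm keeps its last pose, push and grip.
It fails at once if the bottle is banged down in the rack (over 80 N) (contact force between bottle and rack above 80 N).
It fails at once if another bottle, vessel or tool on the bench is shifted by more than 20 mm (in the rack) or 30 mm (on the bench), or a vessel is tipped over (distance of any of capped_a, capped_b from where it was at the start of the episode above 0.02 m or distance of any of beaker, wash_bottle, salt_jar, cork_ring, spatula from where it was at the start of the episode above 0.03 m or angle between any of capped_a, capped_b, beaker, wash_bottle, salt_jar, cork_ring's own z axis and vertical above 0.35 rad).
It also fails if it takes over 72 s, if anything falls off the work surface, if the arm or the gripper's body presses on something with over 40 N, if the wrist force passes 120 N, or if a joint passes its speed limit or range.

### The arm

A 6-joint arm with a two-finger parallel gripper is mounted at the origin on the work surface. World frame = base frame: x ahead of the robot, y to its left, z up, the work surface at z = 0. Lengths are in m, angles in rad, forces in N, time in s.
With the tool pointing down it reaches from about 0.3 to 0.75 m from the base axis. Payload 8.5 kg.
Tool frame: the origin (TCP) lies on the front face of the gripper's body, between the roots of the fingers; the fingertips stand 64 mm ahead of it and the grasp point (between the pads) lies 45 mm ahead of it (tcp_to_tips is the z of the fingertips in the tool frame, in m); z points along the fingers, y is the direction in which the jaws open and shut (so a half turn about z gives the same grasp; the last joint's range is limited). The gripper opens to 88 mm and grips with 3 to 60 N. Pads are 18 mm wide; open, the fingers measure 123 mm over their backs; the gripper's body (75 mm by 187 mm) begins 45 mm behind the grasp point.
Start: joints at [1.03, 0.381, 1.297, -0, 1.464, -0.215], TCP at [0.176, 0.521, 0.303] pointing down, gripper open.
Joint ranges: [-3.11, 3.11], [-0.89, 2.33], [0.22, 2.48], [-1.42, 4.56], [0.17, 2.85], [-2.88, 2.88]. Speed limits (rad/s): [2.39, 2.39, 3.14, 3.14, 3.14, 3.14].

### API

Orientations are given as a unit quaternion [x, y, z, w].
In Python, from bench import read_state, grab_frame, close_job, tcp_to_tips gives the robot as it stands.
- The arm moves only by the tool move_arm, never from a script. Its argument "series" is a list of rows, each a list of 3 entries, a list of its own where there are three numbers: the shift along the tool's x, y, z in units of 30 mm (1.0 is 30 mm), then the turn, a rotation vector about the tool's x, y, z in units of 8 degrees (1.0 is 8 degrees), then the closure in counts, from 0 (fully open) to 255 (shut). In form: [[[dx, dy, dz], [wx, wy, wz], hand], ...]. A call has 1 to 8 rows; each row is the pose to reach, as a shift and turn from the pose commanded when the call began, along the tool's axes at that moment; what a row does not reach only later rows make up. A row lasts 1/8 s, in which the tool goes at most 62.5 mm and 10.7 degrees, less where a joint would pass 70% of its speed; a pose out of reach is approached as far as the arm can. A call with a gripper value outside its range is refused whole. The fingers move at their own pace and stop on an object; "newtons" is the grip in N (left out, the last holds). Time passes only in rows, so rows that repeat a pose let the fingers close. It gives the time, the measured TCP pose, the force and the opening at its end, in the units of the state.
- read_state(): the state, without advancing time (a new reading comes with each control period).
- grab_frame(name): name is "side" or "top"; returns a dict with "frame" (420x560x3 uint8, red, green, blue), "camera_matrix" (3x3 intrinsics, pixels), "k1" (the pictures are not rectified: a ray, as slopes to the right and down, at radius r is drawn at 1 + k1 r^2 times it, then the intrinsics apply), "camera_from_world" (4x4, takes a point from world to camera coordinates). Camera axes: x right, y up, looking along -z (the intrinsics and any distortion apply to the point x, -y, -z); pixel columns grow to the right and rows downward; lengths in m; the calibration is good to about 2 mm. A picture is of the moment at which its call begins. There is no depth.
- close_job(): hands the job in, once; it reports no verdict.
The state is a dict: "t": time; "q": joint angles; "joint_vel": joint speeds; "joint_torque": joint torques, N m; "tcp_pos": TCP position; "eef_rot": TCP orientation; "contact_force": force on the tool from outside, world axes, zero at the start; "moment": the same for the moment, N m; "finger_gap": finger opening in m.
Only numpy, scipy, OpenCV 4.12 (cv2) and the standard library are available. Lean on these libraries where they do the work, as an engineer would, in place of code of your own. Each camera call takes 0.05 s, during which the arm holds its last target. There are 200 camera calls.

## Working session

There is one attempt and no reset: what is moved stays moved. The work goes in short steps, Python scripts to look and compute and a tool call to move; the robot and the scene stay as the last step left them, time stands still between calls to the robot, and variables do not carry over. Pictures are saved under pics/ and viewed, about 8 in all and at most 12, crops included, and the job is handed in when it is done.

Besides the shell and the picture viewer there is one more tool, called after "Emit:" as a command line: name --argument value ..., lists and objects as JSON in quotes. move_arm: Moves the arm, as the interface text tells. Its arguments: {"type":"object","properties":{"series":{"type":"array"},"newtons":{"type":"number"}},"required":["series"]}

```bash
ls; mkdir -p pics; python3 - <<'E'
from bench import *
import cv2,numpy as np
print(read_state(),tcp_to_tips)
ims=[]
for n in("side","top"):
    d=grab_frame(n);print(n,d["camera_matrix"],d["k1"],d["camera_from_world"])
    cv2.imwrite(f"pics/{n}0.png",d["frame"][:,:,::-1])
E
```

```text
pics
{'t': 0.0, 'q': array([ 1.02971963e+00,  3.81183072e-01,  1.29826733e+00, -2.48367075e-05,
        1.46359342e+00, -2.15295249e-01]), 'joint_vel': array([ 0.00043056,  0.00127266,  0.00089317, -0.00118576,  0.00050469,
       -0.00057662]), 'joint_torque': array([ 1.84937460e-03, -4.37926555e+01, -2.24560046e+01,  7.15154177e-02,
        3.51929327e-02, -1.14449690e-04]), 'tcp_pos': array([0.17592825, 0.52089764, 0.30214243]), 'eef_rot': array([ 1.62169977e-01,  9.86762571e-01, -6.78869963e-04, -2.56437527e-04]), 'contact_force': array([0.30051681, 0.26427552, 0.0430286 ]), 'moment': array([ 0.01980579,  0.00021466, -0.03045894]), 'finger_gap': 0.08810289894010034} 0.064
side [[454.26675333   0.         285.20213516]
 [  0.         454.26675333 212.17312401]
 [  0.           0.           1.        ]] -0.12845869674762853 [[ 0.83360212 -0.55198257 -0.02056067 -0.48017689]
 [ 0.3609927   0.51624077  0.77664647 -0.29426948]
 [-0.41808106 -0.6548364   0.62960108 -0.99681571]
 [ 0.          0.          0.          1.        ]]
top [[466.06384141   0.         286.21316821]
 [  0.         466.06384141 198.13930866]
 [  0.           0.           1.        ]] 0.010614430535643551 [[ 0.00834241 -0.99991638 -0.00988159 -0.0293125 ]
 [ 0.99569809  0.00739447  0.09236147 -0.5879223 ]
 [-0.09228067 -0.01060959  0.99567651 -1.31403373]
 [ 0.          0.          0.          1.        ]]
```

View pics/side0.png

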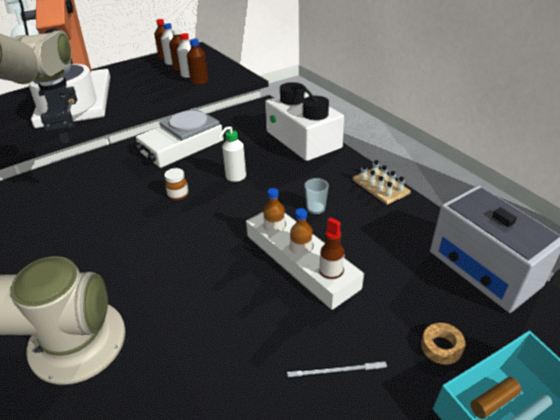

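View pics/top0.png

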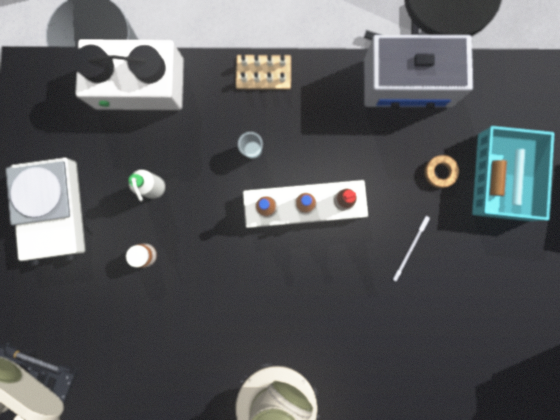

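Side view: red-stoppered bottle at about (332,258) in the right-hand rack end, blue-capped bottles at (301,230) and (274,210). Top view: rack from (243,190) to (368,220), red stopper at (348,197).

```bash
cat > h.py <<'E'
import numpy as np,cv2
from bench import *
from scipy.spatial.transform import Rotation as R
def ray(d,px):
    K=d["camera_matrix"];T=d["camera_from_world"]
    p=(np.array(px,float)-K[:2,2])/K[0,0]; u=p.copy()
    for _ in range(20): u=p/(1+d["k1"]*(u@u))
    return -T[:3,:3].T@T[:3,3], T[:3,:3].T@np.array([u[0],-u[1],-1])
def onz(d,px,z):
    c,v=ray(d,px); return c+v*(z-c[2])/v[2]
def tri(d1,p1,d2,p2):
    A=[];b=[]
    for d,p in((d1,p1),(d2,p2)):
        c,v=ray(d,p);v=v/np.linalg.norm(v);M=np.eye(3)-np.outer(v,v);A.append(M);b.append(M@c)
    x=np.linalg.lstsq(np.vstack(A),np.hstack(b),rcond=None)[0]
    return x,np.linalg.norm(np.vstack(A)@x-np.hstack(b))
def proj(d,P):
    T=d["camera_from_world"];K=d["camera_matrix"];c=T[:3,:3]@np.array(P)+T[:3,3]
    u=np.array([c[0],-c[1]])/-c[2];u=u*(1+d["k1"]*(u@u));return K[0,0]*u+K[:2,2]
def mask(f,kind):
    f=f.astype(int);r,g,b=f[...,0],f[...,1],f[...,2]
    m={'red':(r>120)&(g<60)&(b<60),'blue':(b>100)&(r<80)&(g<110),'white':(f.min(2)>170)}[kind]
    return m.astype(np.uint8)*255
def blobs(m,amin=15):
    n,l,s,c=cv2.connectedComponentsWithStats(m)
    return [(c[i].round(1),s[i].tolist(),l==i) for i in range(1,n) if s[i][4]>=amin]
E
cat > a.py <<'E'
from h import *
S=grab_frame("side");T=grab_frame("top")
for n,d in(("S",S),("T",T)):
    for k in('red','blue'):
        for c,s,_ in blobs(mask(d["frame"],k)): print(n,k,c,s)
m=mask(T["frame"],'white')
for c,s,l in blobs(m,800):
    if 240<c[0]<370 and 180<c[1]<235:
        r=cv2.minAreaRect(np.argwhere(l)[:,::-1].astype(np.float32));print(r)
        P=np.array([onz(T,p,.055) for p in cv2.boxPoints(r)]);print(P.round(4),P.mean(0), [np.linalg.norm(P[i]-P[i-1]) for i in range(4)])
big=lambda d,x,y,w,h,f:cv2.resize(d["frame"][y:y+h,x:x+w,::-1],None,fx=f,fy=f,interpolation=cv2.INTER_CUBIC)
cv2.imwrite("pics/c1.png",np.hstack([big(S,300,210,60,100,6),cv2.copyMakeBorder(big(T,320,175,54,60,8),0,120,0,0,0)]))
E
python3 a.py
```

```text
S red [159.9  22. ] [157, 20, 6, 5, 26]
S red [183.9  36.1] [180, 34, 8, 6, 34]
S red [333.5 228.6] [326, 218, 15, 21, 212]
S blue [167.1  26. ] [164, 24, 7, 5, 30]
S blue [194.1  42.2] [190, 39, 9, 7, 51]
S blue [272.9 192.6] [268, 188, 11, 11, 97]
S blue [301.1 213.4] [295, 208, 12, 12, 110]
S blue [529.1 394.5] [487, 335, 73, 85, 1556]
S blue [487.5 384.3] [480, 379, 14, 13, 47]
S blue [467.4 399.3] [457, 388, 22, 29, 127]
T blue [416.2  99.9] [379, 99, 72, 3, 198]
T blue [480.2 173.2] [473, 129, 16, 86, 481]
T blue [534.7 166.1] [494, 130, 56, 85, 912]
((305.244384765625, 203.2371063232422), (37.049049377441406, 122.3525619506836), 84.89783477783203)
[[ 0.6071  0.0982  0.055 ]
 [ 0.6405 -0.2456  0.055 ]
 [ 0.5363 -0.254   0.055 ]
 [ 0.5031  0.0872  0.055 ]] [ 0.57173182 -0.07854974  0.055     ] [np.float64(0.10455711274710168), np.float64(0.3453891391089057), np.float64(0.10449837880759566), np.float64(0.3428335697148821)]
```

View pics/c1.png

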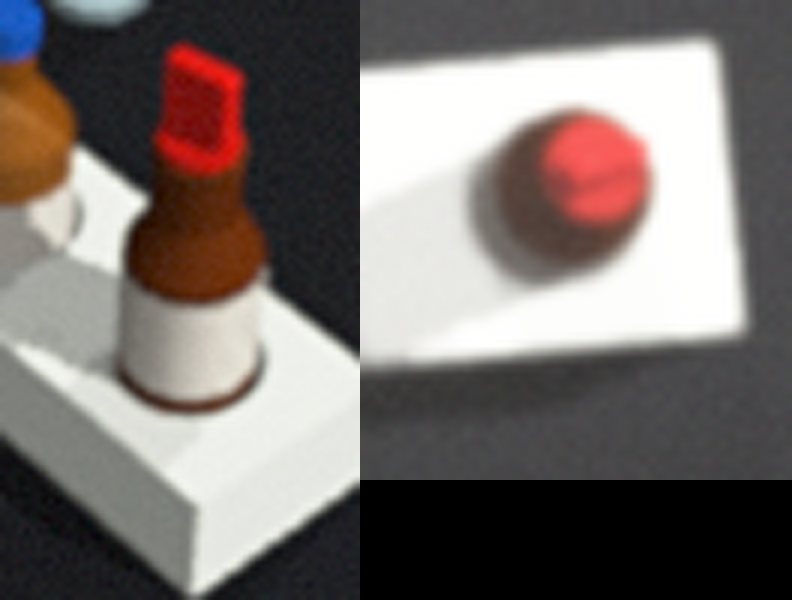

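The crop shows the stopper's grip with its broad face toward the side camera: top-edge corners near side pixels (330.8,217.5) and (340.8,222). In the top view the split line runs nearly along the rack, tilted about 20°.

```bash
cat > b.py <<'E'
from h import *
S=grab_frame("side");T=grab_frame("top")
def hsv(d,k):
    H=cv2.cvtColor(d["frame"],cv2.COLOR_RGB2HSV).astype(int);h,s,v=H[...,0],H[...,1],H[...,2]
    m=((h<6)|(h>174)) if k=='red' else ((h>105)&(h<130))
    return (m&(s>130)&(v>110)).astype(np.uint8)*255
for k,z in(('red',.19),('blue',.155)):
    bs=[b for b in blobs(hsv(S,k)) if 250<b[0][0]<350 and 180<b[0][1]<250]
    bt=[b for b in blobs(hsv(T,k)) if 240<b[0][0]<370 and 180<b[0][1]<230]
    print(k,[(b[0],b[1]) for b in bs],[(b[0],b[1]) for b in bt])
    for a,b in zip(bs,bt): print(tri(S,a[0],T,b[0]),onz(T,b[0],z))
e=onz(S,(340.8,222),.207)-onz(S,(330.8,217.5),.207);print("wide",e,np.degrees(np.arctan2(e[1],e[0])))
e=onz(S,(330.8,217.5),.207)-onz(S,(327.8,219.3),.207);print("thin",e,np.degrees(np.arctan2(e[1],e[0])))
w=np.array([.572,-.0785,0])
for i in(-1,0,1):
    p=w+.11*i*np.array([-.0965,.995,0]);print(p,proj(T,p+[0,0,.055]),proj(S,p+[0,0,.055]))
# other bystanders, rough
for n,px,z in(("beaker",(251,145),.085),("wash",(150,185),.15),("salt",(141,256),.08),("cork",(442,171),.028)): print(n,onz(T,px,z).round(3))
E
python3 b.py
```

```text
red [(array([333.2, 228.3]), [326, 217, 15, 22, 249])] [(array([348.6, 196. ]), [343, 190, 12, 13, 131])]
(array([ 0.58204116, -0.18566971,  0.1855101 ]), np.float64(0.0033095791824647256)) [ 0.5796251  -0.18381073  0.19      ]
blue [(array([272.8, 192.5]), [268, 188, 10, 11, 88]), (array([301.1, 213.5]), [296, 208, 11, 12, 107])] [(array([305.8, 200.1]), [302, 196, 9, 9, 57]), (array([263.5, 203.9]), [260, 200, 8, 9, 59])]
(array([ 0.53969118, -0.06201961,  0.23278629]), np.float64(0.03930143686329551)) [ 0.57153723 -0.07700161  0.155     ]
(array([0.59671395, 0.01722476, 0.08362841]), np.float64(0.05114652946608015)) [0.5607977 0.0328915 0.155    ]
wide [ 0.0083861  -0.02453378  0.        ] -71.12861261416539
thin [0.0091774  0.00110653 0.        ] 6.875057200909875
[ 0.582615 -0.18795   0.      ] [344.14596247 199.60544018] [330.4074573  269.98796993]
[ 0.572  -0.0785  0.    ] [305.19743887 203.07420749] [300.53363912 245.95598982]
[0.561385 0.03095  0.      ] [266.26803563 206.54226101] [273.8508492  224.45748957]
beaker [0.731 0.074 0.085]
wash [0.609 0.332 0.15 ]
salt [0.421 0.371 0.08 ]
cork [ 0.67  -0.472  0.028]
```

```bash
cat >> h.py <<'E'
def rot(psi,a,roll=0):
    p,a=np.radians(psi),np.radians(a)
    z=np.array([np.cos(a)*np.cos(p),np.cos(a)*np.sin(p),-np.sin(a)]);y=np.array([-np.sin(p),np.cos(p),0])
    return R.from_matrix(np.c_[np.cross(y,z),y,z])*R.from_rotvec([0,0,np.radians(roll)])
def rel(gp,Rt,off=.045):
    s=read_state();R0=R.from_quat(s["eef_rot"]);tcp=np.array(gp)-off*Rt.as_matrix()[:,2]
    d=R0.inv().apply(tcp-s["tcp_pos"])/.03; w=np.degrees((R0.inv()*Rt).as_rotvec())/8
    print("t",round(s["t"],2),"tcp",s["tcp_pos"].round(4),"q",s["q"].round(2),"F",s["contact_force"].round(1),"gap",round(s["finger_gap"],4));print("shift",d.round(2),"turn",w.round(2))
E
cat > c.py <<'E'
from h import *
import sys
a=list(map(float,sys.argv[1:])); rel(a[:3],rot(*a[3:]))
E
python3 c.py .46 -.207 .33 10 15
```

```text
t 0.3 tcp [0.176  0.521  0.3025] q [ 1.03  0.38  1.3  -0.    1.46 -0.22] F [-0.4  0.  -0.3] gap 0.0884
shift [-15.46 -20.66  -1.3 ] turn [-2.35 -9.17 -3.05]
```

Emit:
move_arm --series '[[[-15.5,-20.7,-1.3],[-2.35,-9.2,-3.05],0],[[-15.5,-20.7,-1.3],[-2.35,-9.2,-3.05],0],[[-15.5,-20.7,-1.3],[-2.35,-9.2,-3.05],0],[[-15.5,-20.7,-1.3],[-2.35,-9.2,-3.05],0],[[-15.5,-20.7,-1.3],[-2.35,-9.2,-3.05],0],[[-15.5,-20.7,-1.3],[-2.35,-9.2,-3.05],0],[[-15.5,-20.7,-1.3],[-2.35,-9.2,-3.05],0],[[-15.5,-20.7,-1.3],[-2.35,-9.2,-3.05],0]]'

```text
t: 1.3
tcp_pos: [0.2835, 0.1686, 0.3804]
eef_rot: [-0.042, 0.811, 0.024, 0.583]
contact_force: [1.5, 0.3, 6.5]
finger_gap: 0.0882
```

```bash
python3 c.py .46 -.207 .33 10 15
```

```text
t 1.3 tcp [0.2835 0.1686 0.3804] q [ 0.27 -0.3   2.18 -1.42  0.17 -0.1 ] F [1.5 0.3 6.5] gap 0.0882
shift [  0.32 -13.13   3.5 ] turn [-0.56 -0.46 -0.09]
```

Emit:
move_arm --series '[[[0.3,-13.1,3.5],[-0.55,-0.45,-0.1],0],[[0.3,-13.1,3.5],[-0.55,-0.45,-0.1],0],[[0.3,-13.1,3.5],[-0.55,-0.45,-0.1],0],[[0.3,-13.1,3.5],[-0.55,-0.45,-0.1],0],[[0.3,-13.1,3.5],[-0.55,-0.45,-0.1],0],[[0.3,-13.1,3.5],[-0.55,-0.45,-0.1],0],[[0.3,-13.1,3.5],[-0.55,-0.45,-0.1],0],[[0.3,-13.1,3.5],[-0.55,-0.45,-0.1],0]]'

```text
t: 2.3
tcp_pos: [0.2835, 0.1741, 0.4031]
eef_rot: [-0.053, 0.795, 0.027, 0.604]
contact_force: [-0.2, 0.5, 0.9]
finger_gap: 0.0882
```

```bash
python3 c.py .46 -.207 .33 10 15
```

```text
t 2.3 tcp [0.2835 0.1741 0.4031] q [ 0.29 -0.32  2.14 -1.42  0.18 -0.13] F [-0.2  0.5  0.9] gap 0.0882
shift [  1.47 -13.34   3.43] turn [-0.44 -0.08  0.04]
```

```bash
cat > k.py <<'E'
from h import *
def ori(q,o=-90):
    return R.from_euler('ZYZYZ',[q[0],q[1]+q[2],q[3],q[4],q[5]+np.radians(o)])
if __name__=="__main__":
    s=read_state();np.save("s1.npy",np.r_[s["q"],s["tcp_pos"],s["eef_rot"]])
    for o in(-90,90):
        print(o,np.degrees((ori(s["q"],o).inv()*R.from_quat(s["eef_rot"])).magnitude()),np.degrees((ori([1.02972,.38118,1.298267,0,1.4636,-.2153],o).inv()*R.from_quat([1.62169977e-01,9.86762571e-01,-6.78869963e-04,-2.56437527e-04])).magnitude()))
E
python3 k.py
```

```text
Traceback (most recent call last):
  File "k.py", line 7, in <module>
    print(o,np.degrees((ori(s["q"],o).inv()*R.from_quat(s["eef_rot"])).magnitude()),np.degrees((ori([1.02972,.38118,1.298267,0,1.4636,-.2153],o).inv()*R.from_quat([1.62169977e-01,9.86762571e-01,-6.78869963e-04,-2.56437527e-04])).magnitude()))
                        ~~~^^^^^^^^^^
  File "k.py", line 3, in ori
    return R.from_euler('ZYZYZ',[q[0],q[1]+q[2],q[3],q[4],q[5]+np.radians(o)])
           ~~~~~~~~~~~~^^^^^^^^^^^^^^^^^^^^^^^^^^^^^^^^^^^^^^^^^^^^^^^^^^^^^^^
  File "scipy/spatial/transform/_rotation.pyx", line 1413, in scipy.spatial.transform._rotation.Rotation.from_euler
ValueError: Expected axis specification to be a non-empty string of upto 3 characters, got ZYZYZ
```

```bash
sed -i "s/    return R.from_euler.*/    return R.from_euler('ZYZ',[q[0],q[1]+q[2],q[3]])*R.from_euler('YZ',[q[4],q[5]+np.radians(o)])/" k.py; python3 k.py
```

```text
-90 180.0 179.9998587045288
90 2.338087142714754e-14 0.001433489252889156
```

```bash
cat > k2.py <<'E'
from k import *
def wrist(Rt,q1,q23,o=90):
    e=(R.from_euler('ZY',[q1,q23]).inv()*Rt).as_euler('ZYZ'); e[2]-=np.radians(o)
    return (e+np.pi)%(2*np.pi)-np.pi
for q1,q23,psi,a,roll in [(-.2,1.8,0,90,0),(-.2,1.8,0,90,180),(-.5,1.8,70,20,0),(-.5,1.8,70,20,180),(-.7,2.2,50,15,0),(-.7,2.2,50,15,180),(-.7,2.2,20,15,0),(-.7,2.2,50,15,90),(-.7,1.8,50,0,180)]:
    w=wrist(rot(psi,a,roll),q1,q23);print(q1,q23,psi,a,roll,w.round(2))
E
python3 k2.py; python3 c.py .5 .05 .38 0 90 90
```

```text
-0.2 1.8 0 90 0 [ 0.    1.34 -1.77]
-0.2 1.8 0 90 180 [0.   1.34 1.37]
-0.5 1.8 70 20 0 [1.2  1.63 2.87]
-0.5 1.8 70 20 180 [ 1.2   1.63 -0.27]
-0.7 2.2 50 15 0 [1.36 1.42 2.53]
-0.7 2.2 50 15 180 [ 1.36  1.42 -0.61]
-0.7 2.2 20 15 0 [1.66 1.   2.56]
-0.7 2.2 50 15 90 [ 1.36  1.42 -2.18]
-0.7 1.8 50 0 180 [ 1.57  1.57 -0.23]
t 2.3 tcp [0.2835 0.1741 0.4031] q [ 0.29 -0.32  2.14 -1.42  0.18 -0.13] F [-0.2  0.5  0.9] gap 0.0882
shift [-2.4  -4.97  6.27] turn [ 7.64  6.99 10.27]
```

```bash
cat > w.py <<'E'
from k2 import *
s=read_state();R0=R.from_quat(s["eef_rot"])
for P,q in [((.3,.17,.40),(.29,0,1.82,-.9,.5,-.2)),((.35,.15,.40),(.2,0,1.8,-.4,.8,-.2)),((.4,.12,.40),(.1,0,1.8,0,1.2,-.3)),((.42,.1,.40),(0,0,1.8,.5,1.3,-.4))]:
    Rt=ori(q,90);print((R0.inv().apply(np.array(P)-s["tcp_pos"])/.03).round(1),(np.degrees((R0.inv()*Rt).as_rotvec())/8).round(1))
E
python3 w.py | tail -4
```

```text
[-0.  -0.2  0.5] [2.  1.6 3. ]
[-0.4 -1.1  2.1] [3.9 3.7 6.5]
[-0.8 -2.2  3.6] [5.2 7.1 8.2]
[-1.  -3.   4.1] [ 3.5  9.1 10.9]
```

Emit:
move_arm --series '[[[0,-0.2,0.5],[1,0.8,1.5],0],[[0,-0.2,0.5],[2,1.6,3],0],[[-0.2,-0.6,1.3],[2.5,2.2,4.1],0],[[-0.4,-1.1,2.1],[3.2,3,5.3],0],[[-0.4,-1.1,2.1],[3.9,3.7,6.5],0],[[-0.6,-1.7,3],[4.5,5.4,7.3],0],[[-0.8,-2.2,3.6],[5.2,7.1,8.2],0],[[-0.8,-2.2,3.6],[5.2,7.1,8.2],0]]'

```text
t: 3.3
tcp_pos: [0.402, 0.1207, 0.3986]
eef_rot: [0.506, 0.848, 0.05, 0.148]
contact_force: [-0.1, -0.3, -1.7]
finger_gap: 0.0881
```

```bash
cat > w.py <<'E'
from k2 import *
import sys
def chain(L):
    s=read_state();R0=R.from_quat(s["eef_rot"])
    with open("log.txt","a") as f: f.write(" ".join(map(str,np.r_[s["q"],s["tcp_pos"]]))+"\n")
    print("t",round(s["t"],2),s["tcp_pos"].round(3),s["q"].round(2),s["contact_force"].round(1))
    for P,Rt in L:
        print((R0.inv().apply(np.array(P)-s["tcp_pos"])/.03).round(2),(np.degrees((R0.inv()*Rt).as_rotvec())/8).round(2))
E
python3 - <<'E' | tail -4
from w import *
chain([((.42,.05,.40),ori((-.1,0,1.8,.6,1.3,-.4),90)),((.42,-.1,.38),rot(70,20,180)),((.42,-.3,.35),rot(50,15,180))])
E
```

```text
t 3.3 [0.402 0.121 0.399] [ 0.04 -0.    1.54 -0.08  1.3  -0.44] [-0.1 -0.3 -1.7]
[-2.33 -0.62  0.29] [-0.34  4.64  3.05]
[-6.57 -3.19  1.26] [-1.73  8.78  6.62]
[-12.19  -6.63   2.65] [-3.51  8.36  8.74]
```

Emit:
move_arm --series '[[[-1.2,-0.3,0.1],[-0.2,1.2,0.8],0],[[-2.3,-0.6,0.3],[-0.3,2.4,1.5],0],[[-2.3,-0.6,0.3],[-0.3,3.5,2.3],0],[[-2.3,-0.6,0.3],[-0.3,4.6,3],0],[[-3.4,-1.2,0.5],[-0.7,5.7,4],0],[[-4.5,-1.9,0.8],[-1,6.7,4.9],0],[[-5.5,-2.5,1],[-1.4,7.8,5.8],0],[[-6.6,-3.2,1.3],[-1.7,8.8,6.6],0]]'

```text
t: 4.3
tcp_pos: [0.4202, -0.1021, 0.3797]
eef_rot: [0.669, 0.495, 0.455, -0.315]
contact_force: [1.6, -0.0, 0.5]
finger_gap: 0.0881
```

```bash
python3 - <<'E' | tail -4
from w import *
chain([((.42,-.1,.38),rot(70,20,180)),((.40,-.2,.35),rot(60,15,180)),((.42,-.34,.30),rot(45,15,180))])
E
```

```text
t 4.3 [ 0.42  -0.102  0.38 ] [-0.89  0.24  1.62  0.99  1.94 -0.55] [ 1.6 -0.   0.5]
[ 0.04 -0.03  0.05] [-0.14  0.35  0.29]
[-2.21  0.35 -2.66] [-1.33  0.95  0.68]
[-5.44  2.38 -5.89] [-3.11  0.91  1.29]
```

```bash
cat > fk.py <<'E'
from k2 import *
from scipy.optimize import least_squares
def cols(q):
    A=R.from_euler('Z',q[0]);B=R.from_euler('ZY',[q[0],q[1]]);C=R.from_euler('ZY',[q[0],q[1]+q[2]])
    D=C*R.from_euler('ZY',[q[3],q[4]])
    c=lambda r,v:r.apply(v)
    return np.c_[c(A,[1,0,0]),c(A,[0,1,0]),[0,0,1],c(B,[0,0,1]),c(C,[1,0,0]),c(C,[0,0,1]),c(D,[1,0,0]),c(D,[0,0,1])]
def fit():
    d=[np.r_[np.load("s1.npy")[:9]],np.r_[1.02971963,3.81183072e-01,1.29826733,-2.48367075e-05,1.46359342,-2.15295249e-01,0.17592825,0.52089764,0.30214243]]
    d+=[np.array(l.split(),float) for l in open("log.txt")]
    A=np.vstack([cols(x[:6]) for x in d]);b=np.hstack([x[6:9] for x in d])
    p,_,rk,sv=np.linalg.lstsq(A,b,rcond=1e-4);return p,rk,A@p-b
p,rk,res=fit()
lo=np.array([-3.11,-.89,.22,-1.42,.17,-2.88]);hi=np.array([3.11,2.33,2.48,4.56,2.85,2.88])
def ik(P,Rt,q0):
    f=lambda q:np.r_[(cols(q)@p-P)*10,(ori(q,90).inv()*Rt).as_rotvec()]
    r=least_squares(f,np.clip(q0,lo+.01,hi-.01),bounds=(lo,hi));return r.x,np.abs(r.fun).max()
if __name__=="__main__":
    print(p.round(4),rk,np.abs(res).max())
    q0=[-.9,.24,1.62,1,1.9,-.6]
    for psi in(0,15,30,45,60):
      for a in(10,20):
        Rt=rot(psi,a,180);g=np.array([.581,-.187,.095])
        for back,dz in((0,0),(.13,0),(0,.27)):
            P=g-[0,0,-dz]-.045*Rt.as_matrix()[:,2]-back*np.array([np.cos(np.radians(psi)),np.sin(np.radians(psi)),0])
            q,e=ik(P,Rt,q0);print(psi,a,back,dz,q.round(2),round(e,4))
E
python3 fk.py | grep -v '180 \['; cat log.txt|wc -l
```

```text
-0.2 1.8 0 90 0 [ 0.    1.34 -1.77]
-0.5 1.8 70 20 0 [1.2  1.63 2.87]
-0.7 2.2 50 15 0 [1.36 1.42 2.53]
-0.7 2.2 20 15 0 [1.66 1.   2.56]
-0.7 2.2 50 15 90 [ 1.36  1.42 -2.18]
[-0.      0.1175  0.1301  0.5371  0.103   0.3508 -0.      0.1861] 8 2.044463764949711e-09
0 10 0 0 [-0.78  0.81  2.06  2.3   1.21 -1.37] 0.0
0 10 0.13 0 [-1.11  0.89  2.39  2.05  1.46 -1.7 ] 0.0
0 10 0 0.27 [-0.78  0.22  1.82  1.79  0.79 -0.48] 0.0
0 20 0 0 [-0.77  0.71  2.03  2.22  0.95 -1.23] 0.0
0 20 0.13 0 [-1.08  0.73  2.35  2.04  1.2  -1.52] 0.0
0 20 0 0.27 [-0.77  0.18  1.73  1.43  0.72 -0.13] 0.0
15 10 0 0 [-0.87  0.81  1.96  1.92  1.25 -1.22] 0.0
15 10 0.13 0 [-1.2   0.82  2.16  1.65  1.38 -1.41] 0.0
15 10 0 0.27 [-0.87  0.28  1.73  1.59  1.1  -0.4 ] 0.0
15 20 0 0 [-0.85  0.72  1.93  1.82  1.05 -1.07] 0.0
15 20 0.13 0 [-1.17  0.7   2.14  1.6   1.2  -1.26] 0.0
15 20 0 0.27 [-0.85  0.24  1.65  1.34  1.04 -0.18] 0.0
30 10 0 0 [-0.91  0.83  1.81  1.61  1.35 -1.07] 0.0
30 10 0.13 0 [-1.19  0.82  1.91  1.37  1.47 -1.16] 0.0
30 10 0 0.27 [-0.91  0.36  1.6   1.46  1.38 -0.37] 0.0
30 20 0 0 [-0.89  0.75  1.8   1.5   1.19 -0.94] 0.0
30 20 0.13 0 [-1.17  0.73  1.9   1.29  1.33 -1.04] 0.0
30 20 0 0.27 [-0.89  0.32  1.53  1.27  1.33 -0.21] 0.0
45 10 0 0 [-0.91  0.86  1.65  1.37  1.5  -0.94] 0.0
45 10 0.13 0 [-1.15  0.87  1.64  1.18  1.64 -0.98] 0.0
45 10 0 0.27 [-0.91  0.45  1.45  1.37  1.63 -0.34] 0.0
45 20 0 0 [-0.89  0.79  1.64  1.26  1.37 -0.85] 0.0
45 20 0.13 0 [-1.13  0.79  1.63  1.09  1.52 -0.91] 0.0
45 20 0 0.27 [-0.89  0.41  1.38  1.21  1.59 -0.25] 0.0
60 10 0 0 [-0.88  0.91  1.46  1.19  1.69 -0.86] 0.0
60 10 0.13 0 [-1.07  0.94  1.36  1.06  1.84 -0.85] 0.0
60 10 0 0.27 [-0.88  0.54  1.27  1.3   1.87 -0.32] 0.0
60 20 0 0 [-0.87  0.85  1.46  1.09  1.57 -0.8 ] 0.0
60 20 0.13 0 [-1.06  0.88  1.36  0.96  1.74 -0.82] 0.0
60 20 0 0.27 [-0.87  0.51  1.22  1.16  1.83 -0.27] 0.0
2
```

```bash
sed -i '/^for q1,q23/,$d' k2.py; cat >> w.py <<'E'
def gp(g,psi,a,roll,back=0,up=0):
    Rt=rot(psi,a,roll);return np.array(g)+[0,0,up]-.045*Rt.as_matrix()[:,2]-back*np.array([np.cos(np.radians(psi)),np.sin(np.radians(psi)),0]),Rt
E
python3 - <<'E'
from w import *
G=(.581,-.187,.092)
chain([gp(G,30,15,180,.13,.15),gp(G,30,15,180,.13,0),gp(G,30,15,180)])
E
```

```text
t 4.3 [ 0.42  -0.102  0.38 ] [-0.89  0.24  1.62  0.99  1.94 -0.55] [ 1.6 -0.   0.5]
[-5.99  1.99 -3.26] [-4.89  0.85  1.89]
[-10.6    1.84  -1.32] [-4.89  0.85  1.89]
[-9.43  4.73  1.69] [-4.89  0.85  1.89]
```

Emit:
move_arm --series '[[[-6,2,-3.3],[-4.9,0.85,1.9],0],[[-6,2,-3.3],[-4.9,0.85,1.9],0],[[-6,2,-3.3],[-4.9,0.85,1.9],0],[[-6,2,-3.3],[-4.9,0.85,1.9],0],[[-6,2,-3.3],[-4.9,0.85,1.9],0],[[-8,1.95,-2.4],[-4.9,0.85,1.9],0],[[-9.5,1.9,-1.8],[-4.9,0.85,1.9],0],[[-10.6,1.85,-1.3],[-4.9,0.85,1.9],0]]'

```text
t: 5.3
tcp_pos: [0.4324, -0.2723, 0.1034]
eef_rot: [0.766, 0.209, 0.587, -0.157]
contact_force: [0.9, -0.7, 0.1]
finger_gap: 0.0879
```

```bash
python3 - <<'E'
from w import *
G=(.581,-.187,.092)
chain([gp(G,30,15,180,.13,0),gp(G,30,15,180)])
d=grab_frame("side");cv2.imwrite("pics/p2.png",cv2.resize(d["frame"][150:350,200:460,::-1],None,fx=3,fy=3))
E
```

```text
t 5.3 [ 0.432 -0.272  0.103] [-1.18  0.78  1.9   1.33  1.39 -1.11] [ 0.9 -0.7  0.1]
[-0.01  0.01 -0.07] [-0.03  0.02  0.05]
[1.12 0.04 4.11] [-0.03  0.02  0.05]
```

View pics/p2.png

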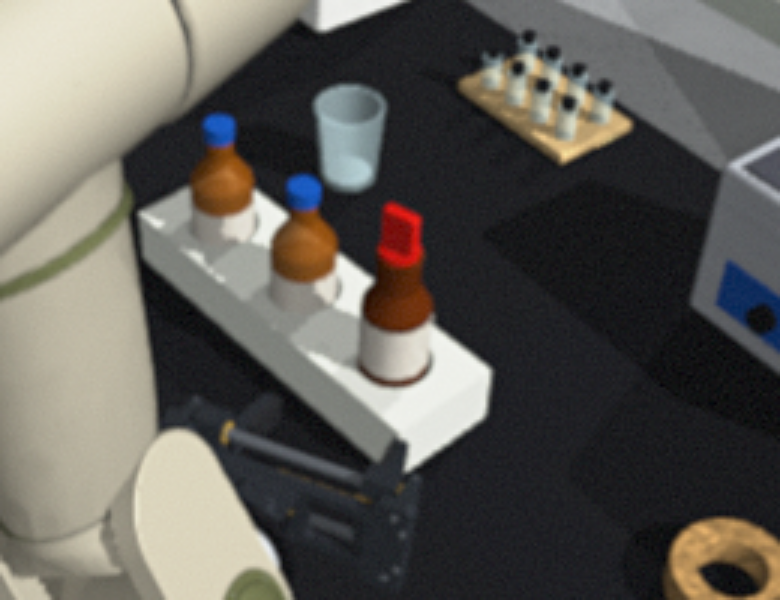

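Picture: gripper at (300,470) in the crop, low and open, pointing at the red-stoppered bottle (395,330); nothing disturbed.

Emit:
move_arm --series '[[[0.3,0,1],[0,0,0],0],[[0.6,0,2.2],[0,0,0],0],[[0.9,0,3.2],[0,0,0],0],[[1.1,0,3.8],[0,0,0],0],[[1.1,0.03,4.1],[0,0,0],0],[[1.1,0.03,4.1],[0,0,0],0]]'

```text
t: 6.1
tcp_pos: [0.5429, -0.2095, 0.1046]
eef_rot: [0.766, 0.208, 0.587, -0.156]
contact_force: [-0.2, -0.3, -0.2]
finger_gap: 0.0879
```

```bash
python3 - <<'E'
from w import *
G=(.581,-.187,.092)
chain([gp(G,30,15,180)])
d=grab_frame("top");cv2.imwrite("pics/p3.png",cv2.resize(d["frame"][150:280,270:430,::-1],None,fx=4,fy=4,interpolation=cv2.INTER_CUBIC))
E
```

```text
t 6.1 [ 0.543 -0.21   0.105] [-0.9   0.79  1.81  1.55  1.27 -1.01] [-0.2 -0.3 -0.2]
[-0.02 -0.02  0.04] [-0.01  0.02  0.04]
```

View pics/p3.png

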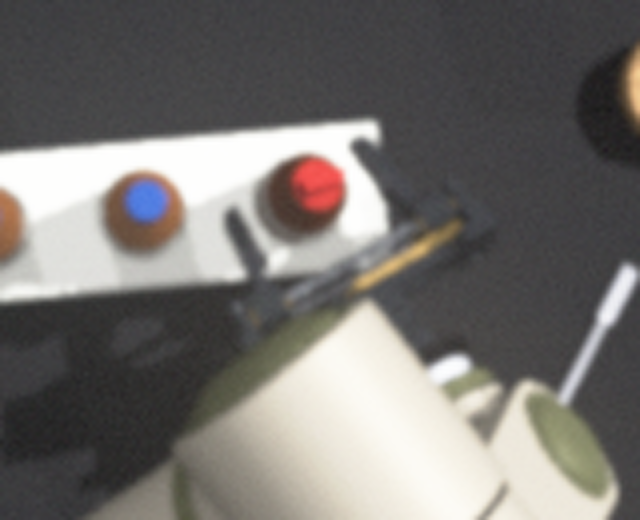

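Fingers straddle the bottle: left finger (250,243), right (380,178), bottle (303,200) in the crop. Closing gently.

Emit:
move_arm --series '[[[0,0,0],[0,0,0],120],[[0,0,0],[0,0,0],255],[[0,0,0],[0,0,0],255],[[0,0,0],[0,0,0],255],[[0,0,0],[0,0,0],255],[[0,0,0],[0,0,0],255]]' --newtons 10

```text
t: 6.9
tcp_pos: [0.5425, -0.2098, 0.1039]
eef_rot: [0.767, 0.207, 0.587, -0.156]
contact_force: [-1.6, 1.1, 1.2]
finger_gap: 0.0551
```

Emit:
move_arm --series '[[[0,0,0],[0,0,0],255],[[0,0,0],[0,0,0],255],[[0.4,0,-0.11],[0,0,0],255],[[0.8,0,-0.22],[0,0,0],255],[[1.2,0,-0.32],[0,0,0],255],[[1.6,0,-0.43],[0,0,0],255],[[2.0,0,-0.54],[0,0,0],255],[[2.4,0,-0.65],[0,0,0],255]]' --newtons 45

```text
t: 7.9
tcp_pos: [0.5424, -0.2096, 0.1794]
eef_rot: [0.767, 0.207, 0.587, -0.156]
contact_force: [-0.5, 0.7, -5.6]
finger_gap: 0.0546
```

```bash
python3 - <<'E'
from w import *
print(read_state()["finger_gap"],read_state()["moment"])
G=(.581,-.187,.092)
chain([gp(G,30,15,180,.0,.30),gp(G,30,0,180+90,.0,.30)])
E
```

```text
0.054642313420837064 [-0.59714212  1.22683924 -0.00513464]
t 7.9 [ 0.542 -0.21   0.179] [-0.9   0.64  1.78  1.5   1.28 -0.83] [-0.5  0.7 -5.6]
[ 7.23  0.02 -1.91] [0.   0.02 0.03]
[ 6.84  0.02 -1.86] [ 1.49  1.49 11.21]
```

Emit:
move_arm --series '[[[1,0,-0.26],[0,0,0],255],[[2.5,0,-0.65],[0,0,0],255],[[4,0,-1.05],[0,0,0],255],[[5.5,0,-1.45],[0,0,0],255],[[6.7,0,-1.77],[0,0,0],255],[[7.2,0,-1.9],[0,0,0],255],[[7.2,0,-1.9],[0,0,0],255]]'

```text
t: 8.78
tcp_pos: [0.5429, -0.2076, 0.4029]
eef_rot: [0.767, 0.208, 0.587, -0.156]
contact_force: [0.5, 0.4, -5.9]
finger_gap: 0.0549
```

Emit:
move_arm --series '[[[0,0,0],[0,0,0.8],255],[[0,0,0],[0,0,2],255],[[0,0,0],[0,0,3.2],255],[[0,0,0],[0,0,4.4],255],[[0,0,0],[0,0,5.6],255],[[0,0,0],[0,0,6.8],255],[[0,0,0],[0,0,8],255],[[0,0,0],[0,0,9.2],255]]'

```text
t: 9.78
tcp_pos: [0.5431, -0.208, 0.4004]
eef_rot: [0.737, -0.296, 0.374, -0.478]
contact_force: [-0.6, -0.4, -5.7]
finger_gap: 0.0546
```

Emit:
move_arm --series '[[[0,0,0],[0,0,1.2],255],[[0,0,0],[0,0,2.4],255],[[0,0,0],[0,0,3.6],255],[[0,0,0],[0,0,4.8],255],[[0,0,0],[0,0,6],255],[[0,0,0],[0,0,7.2],255],[[0,0,0],[0,0,8.4],255],[[0,0,0],[0,0,9.6],255]]'

```text
t: 10.78
tcp_pos: [0.5431, -0.208, 0.4004]
eef_rot: [-0.394, 0.69, 0.004, 0.607]
contact_force: [0.0, -0.3, -5.9]
finger_gap: 0.0545
```

Emit:
move_arm --series '[[[0,0,0],[0,0,0.6],255],[[0,0,0],[0,0,1],255],[[0,0,0],[0,0,1],255],[[0,0,0],[0,0,1],255]]'

```text
t: 11.28
tcp_pos: [0.5433, -0.2081, 0.4012]
eef_rot: [-0.347, 0.715, 0.044, 0.606]
contact_force: [-0.9, -0.6, -6.2]
finger_gap: 0.0548
```

```bash
python3 - <<'E'
from w import *
print(read_state()["finger_gap"])
G=(.581,-.187,.092)
chain([gp(G,30,15,180,.0,.30)])
d=grab_frame("side");cv2.imwrite("pics/p4.png",cv2.resize(d["frame"][100:300,200:460,::-1],None,fx=2.5,fy=2.5))
E
```

```text
0.054829022763136906
t 11.28 [ 0.543 -0.208  0.401] [-0.9   0.31  1.53  1.35  1.36  2.54] [-0.9 -0.6 -6.2]
[-0.06 -0.05 -0.03] [ 3.000e-02  1.000e-02 -1.977e+01]
```

View pics/p4.png

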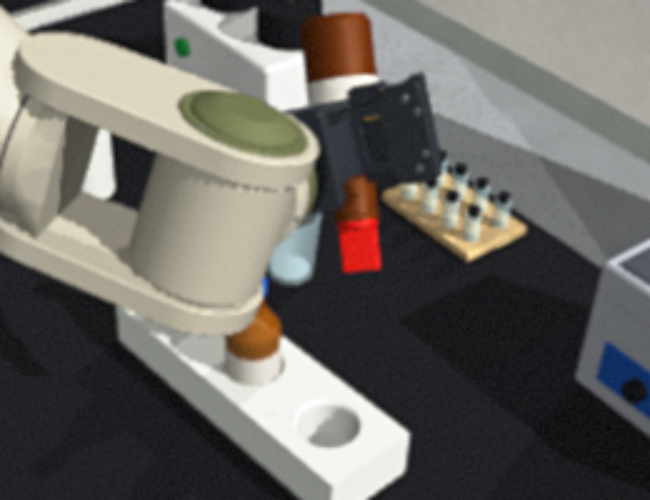

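Picture: the bottle is inverted at crop (345,130), stopper (360,245) fully in and pointing down; the empty well is at (330,425). Turning back.

Emit:
move_arm --series '[[[0,0,0],[0,0,-0.8],255],[[0,0,0],[0,0,-2],255],[[0,0,0],[0,0,-3.2],255],[[0,0,0],[0,0,-4.4],255],[[0,0,0],[0,0,-5.6],255],[[0,0,0],[0,0,-6.8],255],[[0,0,0],[0,0,-8],255],[[0,0,0],[0,0,-9.2],255]]'

```text
t: 12.32
tcp_pos: [0.5433, -0.2082, 0.4017]
eef_rot: [0.707, -0.362, 0.33, -0.51]
contact_force: [-0.3, 0.3, -7.0]
finger_gap: 0.0543
```

Emit:
move_arm --series '[[[0,0,0],[0,0,-1.2],255],[[0,0,0],[0,0,-2.4],255],[[0,0,0],[0,0,-3.6],255],[[0,0,0],[0,0,-4.8],255],[[0,0,0],[0,0,-6],255],[[0,0,0],[0,0,-7.2],255],[[0,0,0],[0,0,-8.4],255],[[0,0,0],[0,0,-9.6],255]]'

```text
t: 13.32
tcp_pos: [0.5433, -0.2082, 0.4017]
eef_rot: [0.779, 0.155, 0.575, -0.195]
contact_force: [-0.0, 0.9, -6.1]
finger_gap: 0.0549
```

```bash
python3 - <<'E'
from w import *
P=np.array([.5425,-.2098,.1039]);Rt=R.from_quat([.767,.207,.587,-.156])
chain([(P+[0,0,.296],Rt),(P+[0,0,.06],Rt)])
E
```

```text
t 13.32 [ 0.543 -0.208  0.402] [-0.9   0.31  1.53  1.35  1.36 -0.09] [-0.   0.9 -6.1]
[-0.07  0.04 -0.03] [-0.   -0.   -0.96]
[-7.59  1.03  2.03] [-0.   -0.   -0.96]
```

Emit:
move_arm --series '[[[0,0,0],[0,0,-0.5],255],[[0,0,0],[0,0,-0.96],255],[[-1.5,0.25,0.4],[0,0,-0.96],255],[[-3.2,0.45,0.85],[0,0,-0.96],255],[[-5,0.7,1.3],[0,0,-0.96],255],[[-6.6,0.9,1.75],[0,0,-0.96],255],[[-7.6,1.03,2.03],[0,0,-0.96],255],[[-7.6,1.03,2.03],[0,0,-0.96],255]]'

```text
t: 14.32
tcp_pos: [0.542, -0.2089, 0.1622]
eef_rot: [0.768, 0.204, 0.586, -0.159]
contact_force: [0.9, -0.2, -5.6]
finger_gap: 0.0547
```

```bash
python3 - <<'E'
from w import *
P=np.array([.5425,-.2098,.1039]);Rt=R.from_quat([.767,.207,.587,-.156])
chain([(P+[0,0,.048],Rt),(P+[0,0,.005],Rt),(P,Rt)])
d=grab_frame("side");f=d["frame"];cv2.imwrite("pics/p5.png",cv2.resize(f[180:320,260:400,::-1],None,fx=4,fy=4))
E
```

```text
t 14.32 [ 0.542 -0.209  0.162] [-0.9   0.67  1.79  1.51  1.27 -0.86] [ 0.9 -0.2 -5.6]
[-0.33  0.04  0.09] [-0.    0.   -0.07]
[-1.71  0.04  0.47] [-0.    0.   -0.07]
[-1.88  0.04  0.51] [-0.    0.   -0.07]
```

View pics/p5.png

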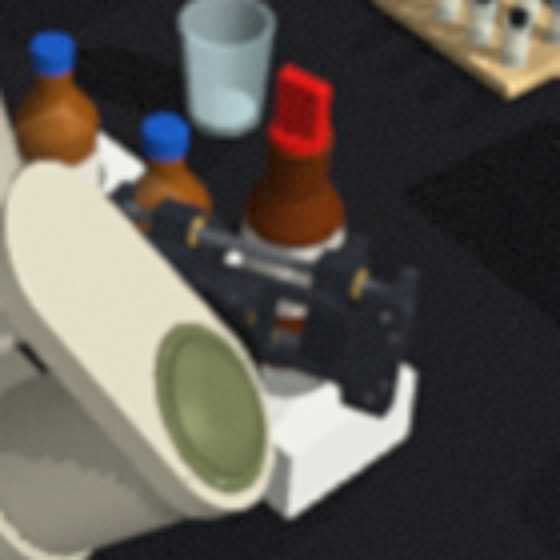

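Bottle upright above its well (stopper at crop (300,105), well at (290,375)). Lowering gently, about 7–9 mm per row.

Emit:
move_arm --series '[[[0,0.04,0],[0,0,-0.07],255],[[-0.25,0.04,0.07],[0,0,-0.07],255],[[-0.5,0.04,0.14],[0,0,-0.07],255],[[-0.75,0.04,0.2],[0,0,-0.07],255],[[-1,0.04,0.27],[0,0,-0.07],255],[[-1.25,0.04,0.34],[0,0,-0.07],255],[[-1.45,0.04,0.4],[0,0,-0.07],255],[[-1.6,0.04,0.44],[0,0,-0.07],255]]'

```text
t: 15.38
tcp_pos: [0.5427, -0.2096, 0.1137]
eef_rot: [0.766, 0.208, 0.588, -0.155]
contact_force: [-0.3, -0.4, -6.9]
finger_gap: 0.055
```

```bash
python3 - <<'E'
from w import *
P=np.array([.5425,-.2098,.1039]);Rt=R.from_quat([.767,.207,.587,-.156])
chain([(P,Rt)])
E
```

```text
t 15.38 [ 0.543 -0.21   0.114] [-0.9   0.77  1.81  1.55  1.27 -0.99] [-0.3 -0.4 -6.9]
[-0.32  0.    0.08] [-0.   -0.    0.03]
```

No contact yet, so it is entering freely. Last 10 mm slowly.

Emit:
move_arm --series '[[[-0.08,0,0.02],[0,0,0],255],[[-0.15,0,0.04],[0,0,0],255],[[-0.2,0,0.05],[0,0,0],255],[[-0.24,0,0.06],[0,0,0],255],[[-0.27,0,0.07],[0,0,0],255],[[-0.27,0,0.07],[0,0,0],255]]'

```text
t: 16.12
tcp_pos: [0.5426, -0.2097, 0.1057]
eef_rot: [0.766, 0.209, 0.588, -0.155]
contact_force: [-0.5, -0.5, -6.1]
finger_gap: 0.0548
```

Emit:
move_arm --series '[[[-0.02,0,0],[0,0,0],255],[[-0.04,0,0.01],[0,0,0],255],[[-0.06,0,0.01],[0,0,0],255],[[-0.06,0,0.01],[0,0,0],255]]'

```text
t: 16.62
tcp_pos: [0.5425, -0.2098, 0.1039]
eef_rot: [0.766, 0.209, 0.588, -0.155]
contact_force: [-0.2, -0.4, -5.9]
finger_gap: 0.0548
```

Emit:
move_arm --series '[[[-0.02,0,0],[0,0,0],255],[[-0.04,0,0.01],[0,0,0],255],[[-0.05,0,0.01],[0,0,0],255],[[-0.05,0,0.01],[0,0,0],255]]'

```text
t: 17.12
tcp_pos: [0.5425, -0.2097, 0.1036]
eef_rot: [0.765, 0.209, 0.589, -0.155]
contact_force: [-2.7, 1.3, 6.6]
finger_gap: 0.0548
```

Seated (force changed from −6 to +6.6 N). Release and back off.

Emit:
move_arm --series '[[[0.01,0,0],[0,0,0],60],[[0.02,0,0],[0,0,0],0],[[0.02,0,0],[0,0,0],0],[[0.02,0,0],[0,0,0],0]]' --newtons 10

```text
t: 17.62
tcp_pos: [0.5426, -0.2098, 0.1029]
eef_rot: [0.766, 0.208, 0.588, -0.155]
contact_force: [0.6, 0.0, 0.8]
finger_gap: 0.088
```

```bash
python3 - <<'E'
from w import *
G=(.581,-.187,.092)
chain([gp(G,30,15,180,.13,0)])
E
```

```text
t 17.62 [ 0.543 -0.21   0.103] [-0.9   0.8   1.81  1.56  1.27 -1.02] [0.6 0.  0.8]
[-1.1  -0.02 -4.15] [0.   0.02 0.06]
```

Emit:
move_arm --series '[[[-0.25,0,-0.9],[0,0,0],0],[[-0.5,0,-2],[0,0,0],0],[[-0.8,0,-3.1],[0,0,0],0],[[-1.1,0,-4.15],[0,0,0],0],[[0.4,0,-4.6],[0,0,0],0],[[2.3,0,-5.1],[0,0,0],0],[[4.2,0,-5.6],[0,0,0],0],[[6,0,-6.05],[0,0,0],0]]'

```text
t: 18.62
tcp_pos: [0.4307, -0.2722, 0.3263]
eef_rot: [0.766, 0.209, 0.587, -0.155]
contact_force: [0.2, 0.3, 0.4]
finger_gap: 0.0885
```

```bash
cat > e.py <<'E'
from h import *
S=grab_frame("side");T=grab_frame("top")
big=lambda d,x,y,w,h,f:cv2.resize(d["frame"][y:y+h,x:x+w,::-1],None,fx=f,fy=f,interpolation=cv2.INTER_CUBIC)
cv2.imwrite("pics/p6.png",np.hstack([big(S,300,210,60,75,8),big(T,320,175,40,75,8)]))
def c(d,box):
    x,y,w,h=box
    H=cv2.cvtColor(d["frame"][y:y+h,x:x+w],cv2.COLOR_RGB2HSV).astype(int)
    m=(((H[...,0]<6)|(H[...,0]>174))&(H[...,1]>130)&(H[...,2]>110)).astype(np.uint8)
    b=max(blobs(m),key=lambda b:b[1][4]);return b[0]+[x,y],b[1]
a=c(S,(290,190,90,90));b=c(T,(310,170,80,60));print(a,b,tri(S,a[0],T,b[0]))
E
python3 e.py; python3 - <<'E'
from fk import *
s=read_state();print(s["t"],s["tcp_pos"],s["q"].round(2))
for yj in(15,):
    Rt=rot(yj-90,90,0); print(Rt.as_matrix().round(2))
    q,e=ik(np.array([.581,-.187,.30]),Rt,[-.5,.3,1.3,0,1.5,-.7]);print(q.round(2),e)
E
```

```text
18.725 [ 0.43103752 -0.27232636  0.32889422] [-1.18  0.34  1.73  1.28  1.56 -0.53]
[[-0.26  0.97  0.  ]
 [ 0.97  0.26 -0.  ]
 [-0.    0.   -1.  ]]
[-0.51  0.49  1.12  0.    1.53 -0.77] 2.2579313288008558e-14Traceback (most recent call last):
  File "e.py", line 10, in <module>
    a=c(S,(290,190,90,90));b=c(T,(310,170,80,60));print(a,b,tri(S,a[0],T,b[0]))
  File "e.py", line 9, in c
    b=max(blobs(m),key=lambda b:b[1][4]);return b[0]+[x,y],b[1]
ValueError: max() iterable argument is empty
```

View pics/p6.png

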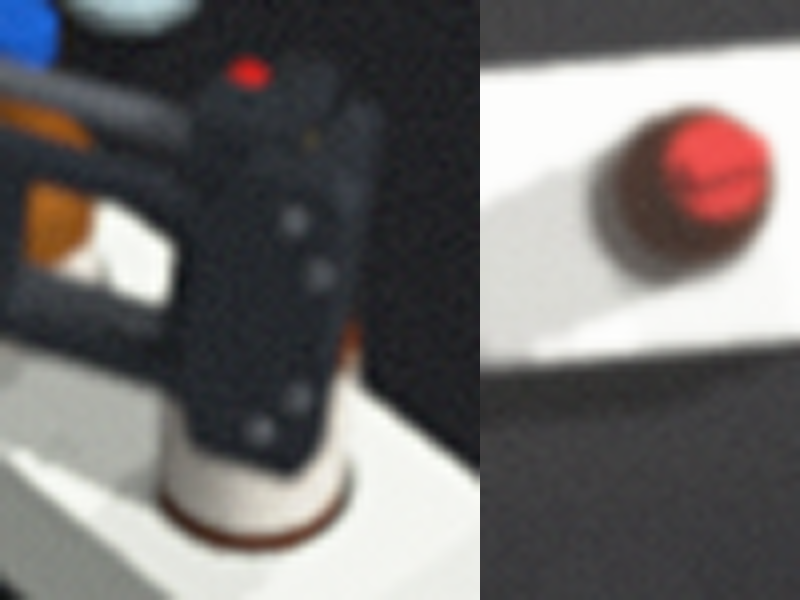

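Top view: bottle back in the well, stopper at crop (718,170), line of the grip sloping ~15°; the side view is partly blocked by the hand. Now swing to tool-down above the stopper.

```bash
python3 - <<'E'
from fk import *
from w import *
s=read_state();q0=s["q"]
q1,e=ik(np.array([.581,-.187,.33]),rot(-75,90,0),[-.5,.3,1.3,0,1.5,-.7]);print(q1.round(2))
L=[]
for u in np.arange(1,9)/8*.75:
    q=q0+(q1-q0)*u; P=cols(q)@p; L.append((P,ori(q,90)));print(P.round(2),end=' ')
chain(L)
E
```

```text
[-0.51  0.47  1.07  0.    1.6  -0.77]
[ 0.45 -0.26  0.32] [ 0.46 -0.25  0.31] [ 0.47 -0.24  0.31] [ 0.48 -0.23  0.3 ] [ 0.5  -0.22  0.3 ] [ 0.51 -0.21  0.3 ] [ 0.52 -0.21  0.3 ] [ 0.54 -0.2   0.3 ] t 18.73 [ 0.431 -0.272  0.329] [-1.18  0.34  1.73  1.28  1.56 -0.53] [-0.  -0.3 -1.5]
[-0.1  -0.17  0.71] [ 0.79 -0.76 -0.64]
[-0.2  -0.32  1.34] [ 1.55 -1.51 -1.32]
[-0.28 -0.42  1.91] [ 2.27 -2.25 -2.01]
[-0.32 -0.47  2.43] [ 2.95 -2.98 -2.73]
[-0.3  -0.47  2.91] [ 3.59 -3.71 -3.47]
[-0.21 -0.42  3.37] [ 4.18 -4.43 -4.23]
[-0.03 -0.34  3.82] [ 4.71 -5.16 -4.99]
[ 0.25 -0.23  4.27] [ 5.19 -5.88 -5.77]
```

Emit:
move_arm --series '[[[0.2,-0.17,0.6],[0.8,-0.75,-0.65],0],[[0.5,-0.3,1.15],[1.55,-1.5,-1.3],0],[[0.7,-0.4,1.65],[2.25,-2.25,-2],0],[[0.7,-0.45,2.15],[2.95,-3,-2.75],0],[[0.7,-0.45,2.65],[3.6,-3.7,-3.45],0],[[0.8,-0.4,3.1],[4.2,-4.4,-4.2],0],[[1,-0.35,3.55],[4.7,-5.15,-5],0],[[1.25,-0.25,4],[5.2,-5.9,-5.75],0]]'

```text
t: 19.73
tcp_pos: [0.5362, -0.2029, 0.3278]
eef_rot: [0.689, 0.704, 0.15, -0.081]
contact_force: [-1.1, -0.3, 0.5]
finger_gap: 0.0881
```

```bash
python3 - <<'E'
from w import *
chain([((.581,-.187,.33),rot(-75,90,0))])
E
```

```text
t 19.73 [ 0.536 -0.203  0.328] [-0.67  0.43  1.18  0.32  1.66 -0.69] [-1.1 -0.3  0.5]
[0.47 1.5  0.24] [ 1.01 -2.24 -1.7 ]
```

Emit:
move_arm --series '[[[0.15,0.5,0.1],[0.3,-0.7,-0.6],0],[[0.3,1,0.15],[0.7,-1.5,-1.1],0],[[0.47,1.5,0.24],[1,-2.25,-1.7],0],[[0.47,1.5,0.24],[1,-2.25,-1.7],0]]'

```text
t: 20.23
tcp_pos: [0.5813, -0.186, 0.3301]
eef_rot: [0.61, 0.793, 0.002, -0.0]
contact_force: [0.8, -0.1, -0.4]
finger_gap: 0.088
```

```bash
sed -i 's/p6.png/p7.png/' e.py; python3 e.py;  python3 - <<'E'
from w import *
chain([((.581,-.187,.24),rot(-75,90,0))])
E
```

```text
(array([333.5, 228.5]), [36, 28, 15, 21, 249]) (array([346. , 196.2]), [33, 21, 7, 12, 64]) (array([ 0.58393975, -0.18100998,  0.18026279]), np.float64(0.006581083684568104))
t 20.32 [ 0.58  -0.187  0.33 ] [-0.51  0.47  1.07  0.01  1.6  -0.76] [-0.6  0.1 -0.3]
[-0.    0.01  3.01] [ 0.03 -0.03 -0.04]
```

View pics/p7.png

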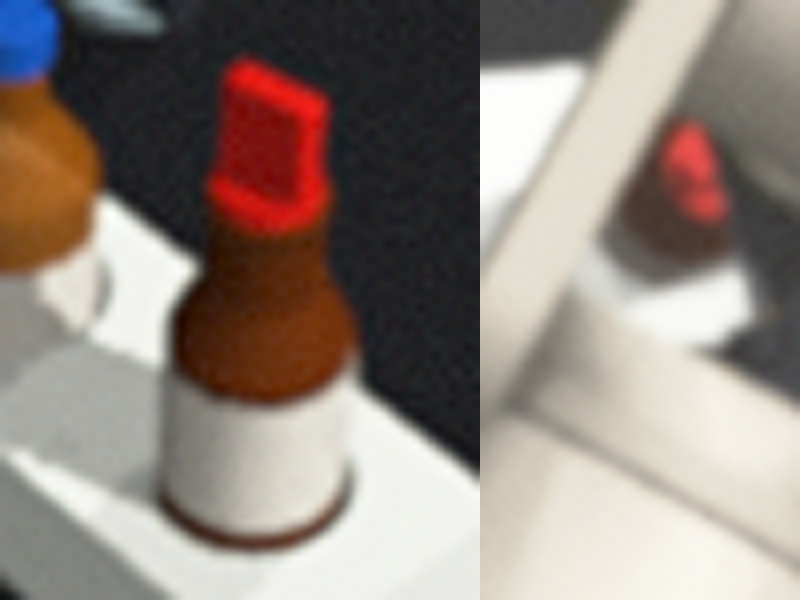

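Side view confirms the bottle is home in its well, grip intact (top corners at crop (240,60),(330,97)). Descending.

Emit:
move_arm --series '[[[0,0.03,1],[0,0,0],0],[[0,0.03,2],[0,0,0],0],[[0,0.03,2.7],[0,0,0],0],[[0,0.03,2.97],[0,0,0],100],[[0,0.03,2.97],[0,0,0],180],[[0,0.03,2.97],[0,0,0],180]]' --newtons 4

```text
t: 21.08
tcp_pos: [0.5821, -0.1872, 0.2432]
eef_rot: [0.611, 0.792, 0.002, 0.002]
contact_force: [-0.3, -0.4, -0.8]
finger_gap: 0.0603
```

```bash
sed -i 's/p7.png/p8.png/;s/^a=c(S.*/a=c(S,(290,190,90,90));print(a)/' e.py; python3 e.py; python3 - <<'E'
from w import *
chain([]);print(read_state()["finger_gap"])
E
```

```text
(array([334.8, 230.8]), [38, 31, 13, 18, 164])
t 21.18 [ 0.582 -0.187  0.243] [-0.51  0.53  1.22  0.    1.39 -0.76] [0.9 0.3 0.3]
0.05241167122648457
```

View pics/p8.png

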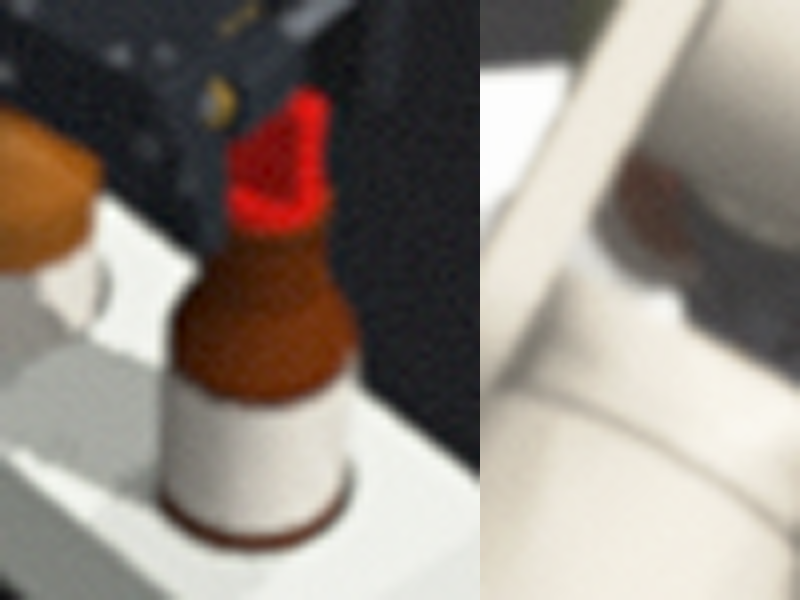

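Near finger stands left of the grip at crop (210,210), bottle undisturbed. Closing gently at 5 N.

Emit:
move_arm --series '[[[0,0,0.05],[0,0,0],215],[[0,0,0.05],[0,0,0],255],[[0,0,0.05],[0,0,0],255],[[0,0,0.05],[0,0,0],255],[[0,0,0.05],[0,0,0],255],[[0,0,0.05],[0,0,0],255]]' --newtons 5

```text
t: 21.92
tcp_pos: [0.5821, -0.1869, 0.2408]
eef_rot: [0.611, 0.792, 0.002, 0.001]
contact_force: [0.6, -0.0, -0.1]
finger_gap: 0.0099
```

```bash
python3 - <<'E'
from w import *
s=read_state();chain([]);print(s["finger_gap"],s["moment"],s["contact_force"])
R0=R.from_quat(s["eef_rot"]);print(R0.inv().apply(s["contact_force"]))
E
```

```text
t 21.93 [ 0.582 -0.187  0.241] [-0.51  0.53  1.22  0.    1.38 -0.76] [ 0.6 -0.  -0.1]
0.009886449387760673 [-0.10587608 -0.10865303  0.0133648 ] [ 0.62214033 -0.02736049 -0.14854834]
[-0.18472591  0.59394144  0.15160374]
```

Emit:
move_arm --series '[[[0,0,0],[0,0,0],255],[[0,0,0],[0,0,0],255],[[0,0.2,0],[0.5,0,0],255],[[0,0.4,0.03],[1,0,0],255],[[0,0.4,0.03],[1,0,0],255]]' --newtons 35

```text
t: 22.55
tcp_pos: [0.5948, -0.1838, 0.2415]
eef_rot: [0.609, 0.79, -0.053, -0.04]
contact_force: [0.1, 0.6, 9.1]
finger_gap: 0.0098
```

```bash
cat > f.py <<'E'
from h import *
S=grab_frame("side");s=read_state();R0=R.from_quat(s["eef_rot"])
print("t",s["t"],s["tcp_pos"].round(4),"Ftool",R0.inv().apply(s["contact_force"]).round(2),"Mtool",R0.inv().apply(s["moment"]).round(2),"gap",s["finger_gap"],"tilt",np.degrees(np.arccos(-R0.as_matrix()[2,2])))
f=S["frame"].astype(int)
# label (white) and neck (amber) blobs of the bottle
g=f[215:290,300:365];b=(g[...,0]>70)&(g[...,1]<.6*g[...,0])&(g[...,2]<.35*g[...,0])&(g[...,0]<170)
for y in(23,26,29,44,48,52,66): 
    x=np.flatnonzero(b[y]);print(y+215,(x.min()+300,x.max()+300,len(x)) if len(x) else None,end=' ')
import sys
cv2.imwrite(f"pics/{sys.argv[1]}.png",cv2.resize(S["frame"][200:290,290:375,::-1],None,fx=6,fy=6,interpolation=cv2.INTER_CUBIC))
E
python3 f.py p9
```

```text
t 22.6 [ 0.5945 -0.1839  0.2415] Ftool [-0.18 -1.27 -8.06] Mtool [-0.15 -0.05  0.  ] gap 0.009665051734391434 tilt 7.570543192674336
238 (np.int64(301), np.int64(340), 10) 241 (np.int64(301), np.int64(340), 11) 244 (np.int64(333), np.int64(340), 8) 259 (np.int64(331), np.int64(335), 4) 263 None 267 None 281 None
```

View pics/p9.png

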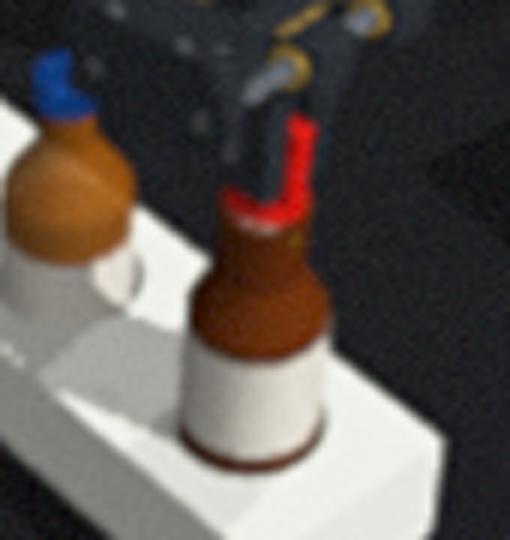

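The stopper tilts about 7.6° with a lip gap on the near side (crop (255,225)), while the bottle stays upright. Continue rocking with a slight lift each time.

Emit:
move_arm --series '[[[0,-0.2,0],[-0.5,0,0],255],[[0,-0.4,0.01],[-1,0,0],255]]'

```text
t: 22.85
tcp_pos: [0.582, -0.1869, 0.2414]
eef_rot: [0.611, 0.792, 0.003, 0.002]
contact_force: [0.3, -0.4, -0.5]
finger_gap: 0.0095
```

Emit:
move_arm --series '[[[0,-0.2,0],[-0.5,0,0],255],[[0,-0.4,0.01],[-1,0,0],255],[[0,-0.41,0.0],[-1,0,0],255],[[0,0,-0.03],[0,0,0],255],[[0,0.41,-0.02],[1,0,0],255],[[0,0.41,-0.03],[1,0,0],255],[[0,0,-0.06],[0,0,0],255],[[0,0,-0.06],[0,0,0],255]]'

```text
t: 23.85
tcp_pos: [0.5808, -0.187, 0.2425]
eef_rot: [0.611, 0.792, 0.002, -0.0]
contact_force: [0.9, -0.4, -4.1]
finger_gap: 0.0096
```

```bash
python3 f.py p10
```

```text
t 23.9 [ 0.5815 -0.1869  0.2426] Ftool [-0.14 -0.03  4.96] Mtool [-0.03 -0.01 -0.  ] gap 0.009536120930118732 tilt 0.14814507520208461
238 (np.int64(301), np.int64(340), 19) 241 (np.int64(300), np.int64(339), 13) 244 (np.int64(332), np.int64(339), 8) 259 (np.int64(327), np.int64(337), 11) 263 None 267 None 281 None
```

Emit:
move_arm --series '[[[0,-0.41,0.03],[-1,0,0],255],[[0,0,0],[0,0,0],255],[[0,0.41,0.02],[1,0,0],255],[[0,0,-0.01],[0,0,0],255],[[0,-0.41,0.01],[-1,0,0],255],[[0,0,-0.02],[0,0,0],255],[[0,0.41,0],[1,0,0],255],[[0,0,-0.03],[0,0,0],255]]'

```text
t: 24.9
tcp_pos: [0.5849, -0.1859, 0.2417]
eef_rot: [0.609, 0.793, 0.002, -0.0]
contact_force: [-0.2, -0.2, -6.8]
finger_gap: 0.0097
```

```bash
python3 f.py p10
```

```text
t 24.95 [ 0.5819 -0.1866  0.2425] Ftool [-1.51  1.56  5.37] Mtool [-0.   -0.06  0.04] gap 0.009479572605569286 tilt 0.5300193864331635
238 (np.int64(302), np.int64(339), 18) 241 (np.int64(300), np.int64(339), 13) 244 (np.int64(331), np.int64(340), 10) 259 (np.int64(331), np.int64(334), 4) 263 None 267 None 281 None
```

Emit:
move_arm --series '[[[0,-0.41,0.03],[-1,0,0],255],[[0,-0.41,0.03],[-1,0,0],255],[[0,0,0],[0,0,0],255],[[0,0.41,0.02],[1,0,0],255],[[0,0.41,0.02],[1,0,0],255],[[0,0,-0.01],[0,0,0],255],[[0,-0.41,0.01],[-1,0,0],255],[[0,-0.41,0.01],[-1,0,0],255]]'

```text
t: 25.95
tcp_pos: [0.5687, -0.1905, 0.2438]
eef_rot: [0.61, 0.789, 0.057, 0.043]
contact_force: [0.8, 0.8, -5.3]
finger_gap: 0.0095
```

```bash
python3 f.py p10
```

```text
t 26.0 [ 0.5695 -0.1903  0.2438] Ftool [ 0.02 -0.47  4.66] Mtool [ 0.27 -0.03  0.02] gap 0.009494691836227274 tilt 8.147338775724823
238 (np.int64(301), np.int64(339), 12) 241 (np.int64(300), np.int64(339), 13) 244 (np.int64(331), np.int64(339), 9) 259 (np.int64(327), np.int64(336), 10) 263 None 267 None 281 None
```

View pics/p10.png

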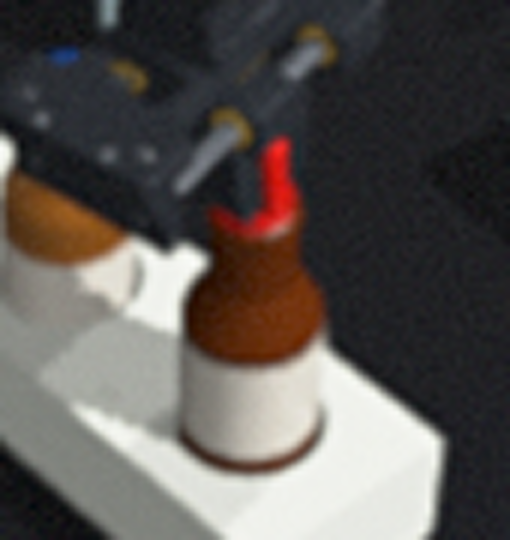

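Stopper is tilted the other way (grip leaning left at crop (275,180)), bottle still down. That was the 12th picture; from here I use numbers only.

Emit:
move_arm --series '[[[0,0.42,0.03],[1,0,0],255],[[0,0.83,0.11],[2,0,0],255],[[0,0.83,0.11],[2,0,0],255],[[0,0.42,0.01],[1,0,0],255],[[0,0,-0.02],[0,0,0],255],[[0,0,-0.02],[0,0,0],255],[[0,0.42,0],[1,0,0],255],[[0,0.42,0],[1,0,0],255]]'

```text
t: 27.0
tcp_pos: [0.5838, -0.1865, 0.2457]
eef_rot: [0.61, 0.792, 0.002, 0.002]
contact_force: [-0.8, -0.8, 0.1]
finger_gap: 0.0101
```

```bash
cat > g.py <<'E'
from h import *
S=grab_frame("side");s=read_state();R0=R.from_quat(s["eef_rot"])
print("t",s["t"],s["tcp_pos"].round(4),"Ftool",R0.inv().apply(s["contact_force"]).round(2),"gap",round(s["finger_gap"],4),"tilt",np.degrees(np.arccos(-R0.as_matrix()[2,2])).round(1))
f=S["frame"].astype(int);r,g,b=f[...,0],f[...,1],f[...,2]
H=cv2.cvtColor(S["frame"],cv2.COLOR_RGB2HSV).astype(int)
box=np.zeros(r.shape,bool);box[200:290,315:352]=1
red=box&((H[...,0]<6)|(H[...,0]>174))&(H[...,1]>130)&(H[...,2]>110);ys,xs=np.nonzero(red);print("red bottom",ys.max(),"top",ys.min(),"x",xs.min(),xs.max())
lab=box&(f.min(2)>100)&(np.indices(r.shape)[0]<285)
am=box&(H[...,0]>=6)&(H[...,0]<16)&(H[...,1]>180)&(r>50)
ys,xs=np.nonzero(am);print("amber n",am.sum(),"y",ys.min(),ys.max(),[(y,np.flatnonzero(am[y])[[0,-1]].tolist()) for y in(242,246,252,256) if am[y].any()])
# bottom brown rim at centre column
print("col331",[int(y) for y in range(235,285) if am[y,331]][::1][-4:], "first",[int(y) for y in range(225,285) if am[y,333]][:2])
E
python3 g.py
```

```text
t 27.05 [ 0.5832 -0.1865  0.2455] Ftool [-0.12 -0.16  1.06] gap 0.0099 tilt 0.4
red bottom 237 top 220 x 328 340
amber n 324 y 238 259 [(242, [327, 339]), (246, [327, 341]), (252, [322, 343]), (256, [323, 340])]
col331 [256, 257, 258, 259] first [240, 241]
```

Emit:
move_arm --series '[[[0,-0.42,0.01],[-1,0,0],255],[[0,-0.42,0],[-1,0,0],255],[[0,0,-0.03],[0,0,0],255],[[0,0.42,-0.01],[1,0,0],255],[[0,0.42,-0.02],[1,0,0],255],[[0,0,-0.06],[0,0,0],255],[[0,0,-0.06],[0,0,0],255]]'

```text
t: 27.92
tcp_pos: [0.5817, -0.1873, 0.2488]
eef_rot: [0.611, 0.791, 0.002, 0.003]
contact_force: [0.1, 1.6, 6.5]
finger_gap: 0.0102
```

```bash
python3 g.py
```

```text
t 27.975 [ 0.5823 -0.1872  0.249 ] Ftool [ 1.42  0.21 -8.19] gap 0.0099 tilt 0.4
red bottom 238 top 219 x 328 340
amber n 327 y 239 259 [(242, [328, 339]), (246, [328, 340]), (252, [323, 343]), (256, [323, 340])]
col331 [256, 257, 258, 259] first [240, 241]
```

Emit:
move_arm --series '[[[0,0,0],[0,0,0],255],[[0,0,0],[0,0,0],255]]'

```text
t: 28.22
tcp_pos: [0.5829, -0.187, 0.2491]
eef_rot: [0.611, 0.792, 0.002, 0.002]
contact_force: [-1.4, 0.9, 8.9]
finger_gap: 0.0098
```

```bash
python3 g.py
```

```text
t 28.275 [ 0.5829 -0.187   0.2492] Ftool [ 1.81 -1.66 -9.96] gap 0.0096 tilt 0.3
red bottom 237 top 219 x 328 340
amber n 324 y 237 259 [(242, [327, 339]), (246, [328, 341]), (252, [323, 343]), (256, [324, 341])]
col331 [256, 257, 258, 259] first [240, 241]
```

The stopper has walked up 8.3 mm, ahead of the command; lifting to catch up and rocking on.

Emit:
move_arm --series '[[[0,0,-0.06],[0,0,0],255],[[0,-0.42,-0.05],[-1,0,0],255],[[0,-0.42,-0.06],[-1,0,0],255],[[0,0,-0.1],[0,0,0],255],[[0,0.42,-0.08],[1,0,0],255],[[0,0.42,-0.09],[1,0,0],255],[[0,0,-0.13],[0,0,0],255],[[0,0,-0.13],[0,0,0],255]]'

```text
t: 29.28
tcp_pos: [0.5811, -0.1873, 0.2517]
eef_rot: [0.611, 0.791, 0.002, 0.001]
contact_force: [0.6, 0.9, -0.8]
finger_gap: 0.01
```

```bash
python3 g.py
```

```text
t 29.325 [ 0.5816 -0.1872  0.2516] Ftool [-0.61  0.58 -0.94] gap 0.0098 tilt 0.2
red bottom 237 top 218 x 327 340
amber n 330 y 237 259 [(242, [328, 339]), (246, [326, 340]), (252, [322, 343]), (256, [323, 340])]
col331 [256, 257, 258, 259] first [240, 241]
```

Emit:
move_arm --series '[[[0,-0.42,0],[-1,0,0],255],[[0,-0.42,-0.01],[-1,0,0],255],[[0,0,-0.05],[0,0,0],255],[[0,0.42,-0.03],[1,0,0],255],[[0,0.42,-0.04],[1,0,0],255],[[0,0,-0.08],[0,0,0],255],[[0,0,-0.08],[0,0,0],255]]'

```text
t: 30.2
tcp_pos: [0.5811, -0.1872, 0.2542]
eef_rot: [0.611, 0.791, 0.002, 0.001]
contact_force: [-0.0, 0.9, -0.1]
finger_gap: 0.0098
```

```bash
python3 g.py
```

```text
t 30.25 [ 0.5817 -0.1873  0.2541] Ftool [-0.22  0.05  0.06] gap 0.0096 tilt 0.2
red bottom 237 top 217 x 328 340
amber n 326 y 237 259 [(242, [327, 339]), (246, [326, 341]), (252, [323, 343]), (256, [323, 340])]
col331 [256, 257, 258, 259] first [240, 241]
```

Loose (force about 0 at 13 mm risen). Straight slow lift.

Emit:
move_arm --series '[[[0,0,-0.08],[0,0,0],255],[[0,0,-0.17],[0,0,0],255],[[0,0,-0.26],[0,0,0],255],[[0,0,-0.35],[0,0,0],255]]'

```text
t: 30.75
tcp_pos: [0.5823, -0.1868, 0.2641]
eef_rot: [0.611, 0.792, 0.002, 0.001]
contact_force: [0.5, -0.4, -0.5]
finger_gap: 0.0095
```

```bash
python3 g.py
```

```text
t 30.8 [ 0.5823 -0.1869  0.2645] Ftool [0.42 1.2  0.1 ] gap 0.0097 tilt 0.3
red bottom 236 top 213 x 328 340
amber n 323 y 238 259 [(242, [328, 339]), (246, [327, 340]), (252, [322, 343]), (256, [323, 340])]
col331 [256, 257, 258, 259] first [240, 241]
```

Emit:
move_arm --series '[[[0,0,-0.1],[0,0,0],255],[[0,0,-0.2],[0,0,0],255],[[0,0,-0.3],[0,0,0],255],[[0,0,-0.4],[0,0,0],255],[[0,0,-0.5],[0,0,0],255],[[0,0,-0.52],[0,0,0],255],[[0,0,-0.52],[0,0,0],255],[[0,0,-0.52],[0,0,0],255]]'

```text
t: 31.8
tcp_pos: [0.5821, -0.1869, 0.2795]
eef_rot: [0.611, 0.792, 0.002, 0.001]
contact_force: [-0.0, 0.6, -1.1]
finger_gap: 0.0097
```

```bash
python3 g.py; python3 - <<'E'
from h import *
S=grab_frame("side");H=cv2.cvtColor(S["frame"],cv2.COLOR_RGB2HSV)
for y in range(222,250): print(y,[tuple(H[y,x].tolist()) for x in(330,333,336)])
for z in(.168,.183,.207): print(z,proj(S,(.582,-.187,z)))
for n,k,z in(("capA",(305.8,200.1),0),): pass
T=grab_frame("top")
for d,k in((S,"S"),(T,"T")):
  for c,s,_ in blobs(mask(d["frame"],'blue')):
    if 240<c[0]<370 and 180<c[1]<240: print(k,c,s)
E
```

```text
t 31.85 [ 0.5821 -0.1869  0.2795] Ftool [ 0.14 -0.51  0.73] gap 0.0097 tilt 0.3
red bottom 231 top 207 x 328 341
amber n 326 y 237 259 [(242, [328, 339]), (246, [327, 341]), (252, [323, 343]), (256, [323, 340])]
col331 [256, 257, 258, 259] first [240, 241]
222 [(179, 212, 119), (178, 148, 86), (0, 216, 165)]
223 [(0, 241, 127), (0, 203, 141), (1, 232, 202)]
224 [(2, 235, 128), (2, 232, 174), (0, 233, 201)]
225 [(1, 224, 122), (0, 224, 171), (0, 223, 201)]
226 [(1, 222, 123), (1, 225, 159), (1, 231, 204)]
227 [(0, 226, 122), (0, 238, 166), (1, 232, 207)]
228 [(0, 245, 122), (1, 238, 169), (1, 240, 206)]
229 [(1, 199, 123), (1, 239, 171), (1, 228, 205)]
230 [(3, 87, 143), (1, 212, 171), (2, 188, 194)]
231 [(11, 22, 196), (1, 121, 171), (3, 99, 177)]
232 [(60, 4, 239), (7, 38, 173), (12, 21, 158)]
233 [(60, 3, 240), (36, 7, 178), (73, 12, 145)]
234 [(40, 3, 235), (43, 11, 166), (60, 13, 140)]
235 [(36, 6, 219), (48, 8, 154), (60, 5, 141)]
236 [(45, 11, 183), (36, 8, 157), (36, 8, 156)]
237 [(25, 17, 164), (42, 7, 181), (16, 26, 169)]
238 [(13, 48, 138), (16, 16, 178), (11, 58, 155)]
239 [(8, 123, 89), (9, 70, 120), (8, 124, 113)]
240 [(10, 227, 63), (11, 217, 81), (10, 229, 87)]
241 [(9, 225, 59), (14, 255, 73), (11, 217, 88)]
242 [(13, 234, 62), (9, 211, 81), (11, 224, 90)]
243 [(13, 255, 63), (10, 212, 83), (11, 227, 92)]
244 [(9, 198, 67), (12, 224, 83), (11, 224, 91)]
245 [(12, 214, 68), (10, 215, 82), (11, 225, 92)]
246 [(8, 202, 67), (10, 224, 82), (11, 214, 93)]
247 [(10, 214, 69), (11, 212, 83), (11, 215, 95)]
248 [(10, 194, 71), (12, 225, 85), (11, 205, 97)]
249 [(11, 199, 77), (13, 255, 89), (11, 204, 106)]
0.168 [332.14508619 234.68513218]
0.183 [332.45293872 229.62900207]
0.207 [332.95457475 221.33499401]
S [272.4 192.7] [268, 188, 10, 11, 82]
S [300.9 214.1] [296, 209, 11, 11, 96]
T [263.7 203.6] [260, 200, 8, 9, 50]
```

```bash
python3 -c "from bench import *; print(close_job())"
```

```text
the job is handed in; nothing more can be done
None
```

I mixed and opened the amber bottle, and handed the job in at about 32 s of the 72 s allowed. No verdict was reported, so success rests on my own checks below.

**What I did**
- **Mixing:** I gripped the body from the side, lifted it out, and rolled it about 158°, which put its axis about 143° from upright with the stopper still in. I then lowered it back into its well, touching down with about 12 N.
- **Opening:** I pinched the flat grip from above and rocked it about ±8°, easing up until the force fell to about zero at 13 mm of rise. Then I lifted it straight out.

**Last checks**
- **Stopper:** The fingers still hold it at a 9.7 mm gap, tilted about 0.3°. The plug end is about 15 mm above the mouth by arm height, and the picture agrees. I did not measure finger slip on the grip separately.
- **Bottle:** Its outline in the side view did not change, so it stayed home in the well.
- **Capped bottles:** They were within a pixel of their starting places in the side view. The arm hid the middle one in the top view.
- **Not checked:** I did not measure the beaker, wash bottle, salt jar, cork ring or spatula again at the end. The arm kept clear of them.

**What didn't go smoothly**
- **First approach:** It stopped at the arm's joint limits, so I re-routed using a fitted arm model.
- **Rocking:** At one point the stopper rose ahead of my commands and I was briefly pushing down with about 10 N. I lifted to catch up.

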